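# Show a hook's timing mark to the bench camera in the inspection mirror

### The job

Turn the knob on the inspection stand until the camera slide's pointer stands at the long line of its scale. Then turn the sprung mirror by its handle until the camera sees the timing mark of the sewing-machine hook in the middle of the mirror (the needle under the mirror then points at the mark), and finish while still holding the handle there, because the mirror springs back if let go. Do not touch the mirror glass, and leave the other things on the table where they are.

Things in the scene. Friction and masses are not known exactly. Their poses are not given: they have to be found in the camera images.
- stand: Inspection stand, fixed to the table, carrying mirror, camera and knob. Origin at table height on the mirror's vertical turning axis; z up. A flat rail runs along its own +y to a low cross slideway (220 mm along the stand's x, 220 mm out along +y) with the camera, whose top is 101 mm high, and the knob.
- knob_grip (a point): Centre of the knob's grip bar, 97 mm above the table, at the stand's (-100, +220) mm; frame turns with the knob, x along the bar, z up. Bar 46 mm long, 12 mm thick (y), 24 mm tall (85 to 109 mm above the table), on a 38 mm disc on a grey housing 75 mm high. Vertical axis; pinch the bar across its thickness from above.
- knob (a joint): Turn of the knob in rad, growing clockwise seen from above, stops at 0 and 2.4; friction (0.05 N m) keeps it where it is left. It drives the camera slide 20 mm per rad, clockwise moving it along the stand's -x, towards the knob. It starts between 0.4 and 1.1, and the pointer meets the long line at about 1.6.
- slide_pointer (a point): Tip of the small dark pointer finger on the camera's carriage, 36 mm above the table, over the white scale ledge on the slideway's side away from the mirror. Moves with the carriage along the stand's x only.
- scale_mark (a point): Middle of the one long scale line (22 mm long, 3 mm wide) on the white ledge; the other lines, 8 mm apart, are short and thin. Frame as the stand's: the slide is set when the pointer's x in this frame is 0, and then the camera looks straight at the mirror's axis.
- lens (a point): Centre of the camera's lens, 83 mm above the table. The black camera (36 x 56 x 36 mm with a 28 mm barrel) looks along the stand's -y at the mirror, whose axis is 176 mm away.
- mirror: Turning mirror head: 60 x 60 mm glass, 53 to 113 mm above the table, and handle bar in one. Origin on its vertical axis (the stand's origin), z up, x out of the reflecting face. A light spring (0.06 N m parked, 0.06 more per rad) parks it on a stop, facing the stand's +x. It turns anticlockwise seen from above, towards the camera, up to 1.4 rad, and springs back when let go.
- mirror_grip (a point): Centre of the mirror's handle bar, on the axis above the glass, 150 mm above the table. Bar 50 mm long (its y, parallel to the glass), 12 mm thick (its x), 28 mm tall (136 to 164 mm above the table); pinch it across its thickness from above. Frame turns with the mirror, x out of the reflecting face.
- sight_pointer: Thin dark steel needle, about 86 mm long, 30 mm above the table under the mirror, geared to turn twice as far as the mirror, the same way. Origin on the mirror's axis at table height, x along the needle. With the slide set, x is where the camera looks after reflection in the middle of the mirror. Parked, it points along the stand's -y.
- timing_mark (a point): Timing mark: a small upright bar, 6 x 26 mm, centred on the end face of a steel rotary hook: a drum 44 mm across, 83 mm above the table, sticking 50 mm out of an upright aluminium plate (70 mm wide, 112 mm high) fixed on the stand's +x side, drum towards the mirror, mark 0.12 to 0.23 m from its axis. The mirror shows it when its x halves the angle lens-axis-mark, 0.4 to 1.1 rad from parked.
- tape_roll: Bystander: a roll of tape, ring 72 mm across and 24 mm high; to be left alone. Origin under it.
- bobbin: Bystander: a thread bobbin, 22 mm across and 11 mm high; to be left alone. Origin under it.
- scissors: Bystander: scissors lying flat, 190 mm long, 12 mm high; to be left alone. Origin under it.
- thread_cone: Bystander: a cone of grey thread, 64 mm across and 125 mm high; to be left alone. Origin under it.
- thread_cone2: Bystander: a cone of brown thread, 64 mm across and 125 mm high; to be left alone. Origin under it.
- pattern_weight: Bystander: a steel pattern weight, 72 mm across and 46 mm high; to be left alone. Origin under it.
- chalk: Bystander: a flat piece of tailor's chalk, 50 x 35 x 8 mm; to be left alone. Origin under it.
Things that resemble listed ones, but are neither listed nor needed, are in the scene too. What is shaped like the part that bears timing_mark but blue or orange is not meant.

How it is judged:
By the outcome, as a careful person would: the job done as asked, in the order asked, and still so for the second after the job is handed in, while the arm keeps its last pose, push and grip.
It also fails if it takes over 48 s, if anything falls off the work surface, if the arm or the gripper's body presses on something with over 40 N, if the wrist force passes 120 N, or if a joint passes its speed limit or range.

### The arm

A 7-joint arm with a two-finger parallel gripper is mounted at the origin on the work surface. World frame = base frame: x ahead of the robot, y to its left, z up, the work surface at z = 0. Lengths are in m, angles in rad, forces in N, time in s.
With the tool pointing down it reaches from about 0.4 to 0.85 m from the base axis. Payload 6.9 kg.
Tool frame: the origin (TCP) lies midway between the tips of the shut fingers; the grasp point (between the pads) lies behind it (ctrl.pinch_z is the z of the grasp point in the tool frame, in m); z points along the fingers, y is the direction in which the jaws open and shut (so a half turn about z gives the same grasp; the last joint's range is limited). The gripper opens to 85 mm and grips with 20 to 120 N. Pads are 22 mm wide; open, the fingers measure 114 mm over their backs; the gripper's body (76 mm by 85 mm) begins 54 mm behind the grasp point. The pads swing forward as they close: fully open they stand 13 mm farther back than shut.
Start: joints at [-1.238, 0.507, -0.238, 1.5, 0.126, 1.149, -0.155], TCP at [0.141, 0.609, 0.231] pointing down, gripper open.
Joint ranges: [-3.08, 3.08], [-0.24, 2.05], [-1.43, 1.35], [0, 2.5], [-1.52, 4.66], [0.17, 1.96], [-2.89, 2.89]. Speed limits (rad/s): [2.39, 2.39, 3.14, 3.14, 3.14, 3.14, 3.14].

### API

Orientations are given as a unit quaternion [w, x, y, z].
In Python, from station import ctrl, get_state, vision, ticket, models gives the robot as it stands. Calls block until the motion is done:
- ctrl.movep(position, orientation): joint-space move of the TCP to a pose.
- ctrl.movel(position, frame=None, max_speed=0.15): straight line of the TCP; frame=None keeps the orientation; max_speed is the mean speed in m/s.
- ctrl.set_joints(angles): joint-space move.
- ctrl.ungrasp() and ctrl.close_gripper(force=None): open the fingers fully, or close them until they stop; force is the grip in N (None keeps the last).
- ctrl.pause(seconds).
- ctrl.ik(position, orientation): joint angles nearest the present ones, or None.
- get_state(): the state.
- vision.grab_frame(name): name is "scene" or "top"; returns (picture, depth): 480x640x3 uint8, blue, green, red; 480x640 float32, m along the optical axis (not along the pixel's ray), 0 where there is no reading.
- vision.camera_info(name): a dict with "mtx" (3x3 intrinsics, pixels), "R" (3x3) and "t" (3): a world point X has camera coordinates R X + t. Camera axes: x right, y down, z forward; pixel columns grow to the right and rows downward; lengths in m; the calibration is good to about 2 mm. A picture is of the moment at which its call begins. camera_info takes no time and is no camera call.
A pose or a line that the arm cannot do raises ctrl.Unreachable and nothing moves.
- ticket.close_job(): hands the job in, once; it reports no verdict.
Trained networks look in the newest picture that a camera, given by its name, has taken for a name from the list of things; names that differ only in an ending like _2 or _b are one class to them, and where a whole thing is asked for, a point or a joint stands for the part that bears it (a point fixed in the world has none). Each returns a list of dicts, best first, with "p" (0 to 1); they miss things now and then, are a little off and sometimes report something else, mostly with a low value. They report only what shows in the picture. A call takes as long as a camera call. They do not tell look-alikes from the thing itself.
- models.recognise(camera, target): "point" ([column, row] in pixels, amid what is visible of it).
- models.masks_of(camera, target): "mask" (480x640 bool, what is visible of it) and "point" ([column, row] in pixels, amid what is visible of it).
The state is a dict: "time": time; "qpos": joint angles; "qd": joint speeds; "tau": joint torques, N m; "tcp_pos": TCP position; "eef_rot": TCP orientation; "contact_force": force on the tool from outside, world axes, zero at the start; "wrist_torque": the same for the moment, N m; "width": finger opening in m.
Only numpy, scipy, OpenCV 4.12 (cv2) and the standard library are available. Lean on these libraries where they do the work, as an engineer would, in place of code of your own. Each camera call takes 0.05 s, during which the arm holds its last target.

## Working session

There is one attempt and no reset: what is moved stays moved. The work goes in short steps, each a Python script; the robot and the scene stay as the last script left them, time stands still between calls to the robot, and variables do not carry over. Pictures are saved under pics/ and viewed, and the job is handed in when it is done.

```bash
ls; mkdir -p pics
python3 - <<'E'
from station import ctrl, get_state, vision, ticket, models
import cv2
for n in ("scene","top"):
    im,d=vision.grab_frame(n); cv2.imwrite(f"pics/{n}0.png",im)
    c=vision.camera_info(n); print(n,c["mtx"].tolist(),(-c["R"].T@c["t"]).tolist(),c["R"].round(3).tolist())
    for t in ("stand","knob_grip","mirror_grip","timing_mark","slide_pointer","scale_mark","lens","sight_pointer"):
        print(t,[(round(r["p"],2),[round(float(v)) for v in r["point"]]) for r in models.recognise(n,t)])
s=get_state(); print(s["time"],s["tcp_pos"],s["eef_rot"],ctrl.pinch_z)
E
```

```text
pics
scene [[592.9181393257658, 0.0, 311.106775810416], [0.0, 592.9181393257658, 239.9447301256719], [0.0, 0.0, 1.0]] [1.3407203046358382, -0.4677793392181219, 1.4616083713590122] [[0.547, 0.837, 0.001], [0.691, -0.45, -0.565], [-0.473, 0.31, -0.825]]
stand [(0.57, [320, 262])]
knob_grip [(0.6, [325, 210])]
mirror_grip [(0.56, [269, 264])]
timing_mark [(0.88, [324, 349]), (0.78, [273, 352]), (0.56, [225, 371])]
slide_pointer [(0.91, [342, 245])]
scale_mark [(0.93, [326, 261]), (0.23, [322, 211])]
lens [(0.84, [342, 244]), (0.39, [268, 264])]
sight_pointer [(0.48, [258, 286])]
top [[505.14828568475986, 0.0, 316.61116634529435], [0.0, 505.14828568475986, 241.7511594574111], [0.0, 0.0, 1.0]] [0.36145389785468773, 0.061763992240873346, 1.225014371060027] [[-0.117, -0.993, 0.005], [-0.972, 0.113, -0.205], [0.203, -0.029, -0.979]]
stand [(0.65, [423, 249]), (0.63, [283, 257])]
knob_grip [(0.83, [275, 296])]
mirror_grip [(0.55, [373, 245])]
timing_mark [(0.83, [402, 168]), (0.78, [459, 172]), (0.74, [349, 149]), (0.44, [489, 248])]
slide_pointer [(0.94, [274, 252])]
scale_mark [(0.75, [274, 249]), (0.64, [187, 381])]
lens [(0.86, [276, 250]), (0.61, [185, 379]), (0.33, [288, 257])]
sight_pointer [(0.5, [276, 249])]
0.9 [0.14056122 0.60898818 0.23129108] [3.90376715e-06 1.13167077e-01 9.93575972e-01 7.11941777e-06] -0.0187
```

View pics/scene0.png

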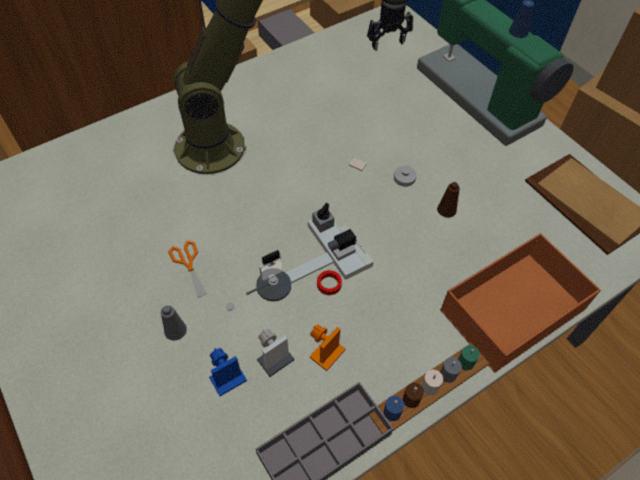

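View pics/top0.png

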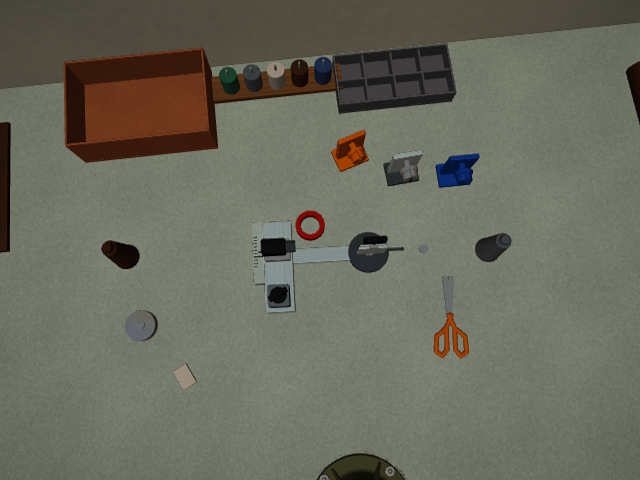

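Run:
```python
import cv2
a=cv2.imread("pics/scene0.png")[180:400,190:390]; cv2.imwrite("pics/s_crop.png",cv2.resize(a,None,fx=2.7,fy=2.7,interpolation=cv2.INTER_CUBIC))
a=cv2.imread("pics/top0.png")[130:330,240:500]; cv2.imwrite("pics/t_crop.png",cv2.resize(a,None,fx=3,fy=3,interpolation=cv2.INTER_CUBIC))
```

```text
(no output)
```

View pics/s_crop.png

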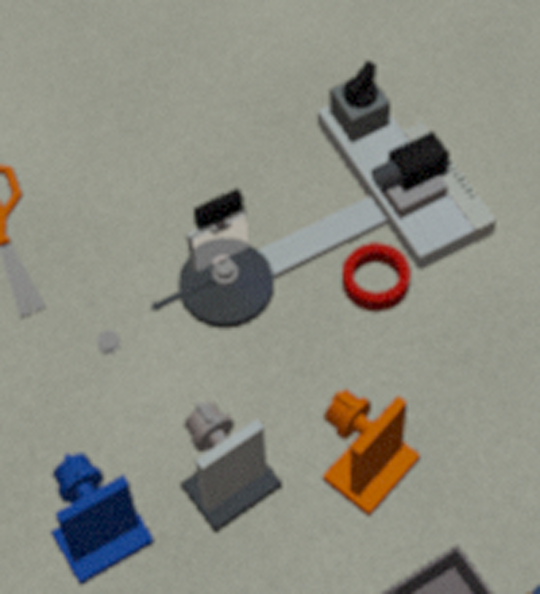

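View pics/t_crop.png

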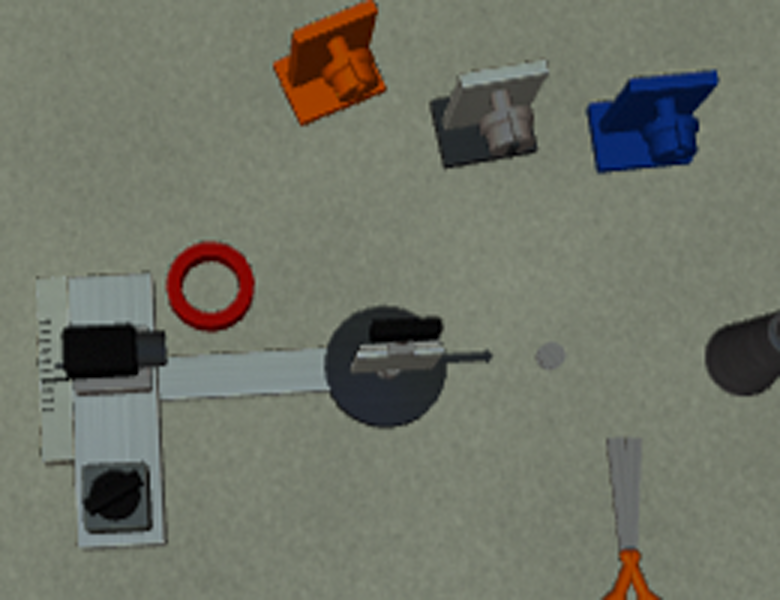

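Run:
```python
from station import vision,get_state
import cv2,numpy as np
for n in ("scene","top"):
    I=[];D=[]
    for _ in range(6):
        im,d=vision.grab_frame(n); I.append(im.astype(float)); D.append(np.where(d>0,d,np.nan))
    np.savez(f"{n}.npz",im=np.mean(I,0),d=np.nanmedian(D,0))
    m=np.mean(I,0)
    def crop(x0,y0,x1,y1,f,name):
        cv2.imwrite(name,cv2.resize(np.clip(m[y0:y1,x0:x1]*1.5,0,255).astype(np.uint8),None,fx=f,fy=f,interpolation=cv2.INTER_CUBIC))
    if n=="top":
        crop(245,215,305,315,6,"pics/t_slide.png"); crop(345,140,425,260,5,"pics/t_mark.png")
    else:
        crop(300,190,380,280,6,"pics/s_slide.png"); crop(240,310,310,380,8,"pics/s_mark.png")
print(get_state()["time"])
```

```text
1.5
```

View pics/t_slide.png

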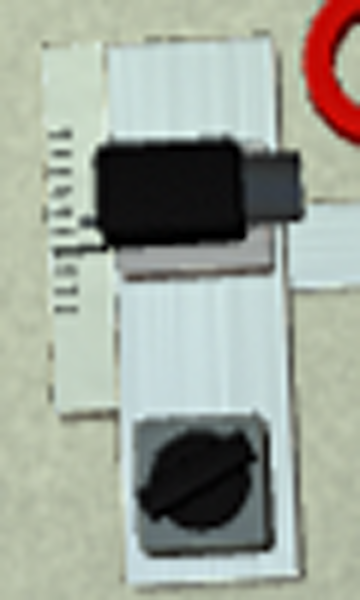

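View pics/t_mark.png

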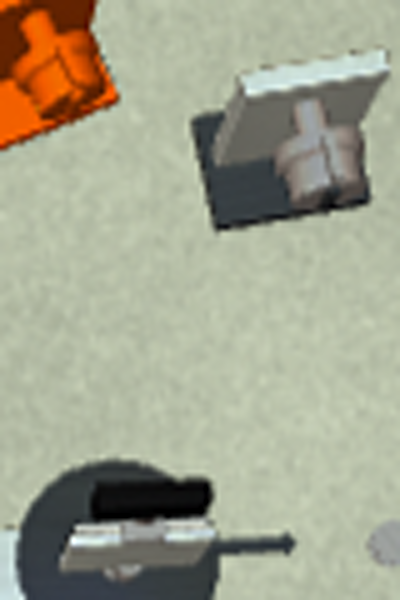

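View pics/s_slide.png

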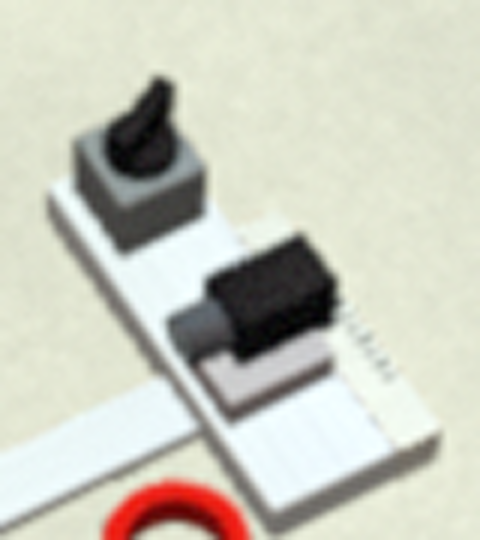

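View pics/s_mark.png

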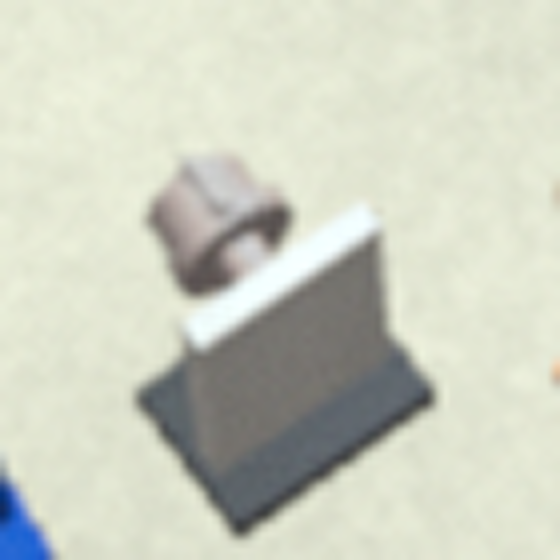

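```bash
cat > h.py <<'E'
import numpy as np,cv2
from station import vision
CI={n:vision.camera_info(n) for n in("scene","top")}
def ray(n,uv,z):
    c=CI[n];C=-c["R"].T@c["t"];d=c["R"].T@np.linalg.solve(c["mtx"],np.array([uv[0],uv[1],1.]))
    return C+d*(z-C[2])/d[2]
def proj(n,X):
    c=CI[n];p=(np.atleast_2d(X)@c["R"].T+c["t"])@c["mtx"].T
    return p[:,:2]/p[:,2:]
def cloud(n,d):
    c=CI[n];v,u=np.mgrid[:480,:640]
    P=np.stack([u,v,np.ones_like(u)],-1)@np.linalg.inv(c["mtx"]).T*d[...,None]
    return (P-c["t"])@c["R"]
E
python3 - <<'E'
from h import *
for n in CI:
    f=np.load(n+".npz");P=cloud(n,f["d"])
    def box(u,v,r,z0,z1,name):
        s=P[v-r:v+r,u-r:u+r].reshape(-1,3);s=s[(s[:,2]>z0)&(s[:,2]<z1)]
        if len(s)<3: print(n,name,len(s));return
        rc=cv2.minAreaRect((s[:,:2]*1000).astype(np.float32))
        print(n,name,len(s),s.mean(0).round(4),"z",np.percentile(s[:,2],[5,50,95]).round(4),"rect",np.round(rc[0],1),np.round(rc[1],1),round(rc[2],1))
    if n=="scene": pts=dict(m=(271,256),k=(325,208),c=(344,238),p=(275,350),d=(268,336))
    else: pts=dict(m=(375,240),k=(277,295),c=(274,247),p=(408,155),d=(408,170))
    box(*pts["m"],14,.155,.18,"mirrorbar"); box(*pts["k"],12,.101,.12,"knobbar")
    box(*pts["c"],14,.095,.11,"cam"); box(*pts["p"],16,.108,.12,"plate");box(*pts["d"],10,.085,.108,"drum")
    s=P[200:330,200:320].reshape(-1,3); 
    print(np.nanmedian(P[320:340,330:400,2]))
    if n=="top":
        print("ledge z",np.nanmedian(P[269:281,256:262,2]),"slideway z",np.nanmedian(P[260:280,268:290,2]))
E
```

```text
scene mirrorbar 99 [ 0.577  -0.0939  0.1619] z [0.1562 0.1627 0.1651] rect [575.2 -93.5] [49. 14.] 84.5
scene knobbar 67 [0.4903 0.1317 0.107 ] z [0.1023 0.1071 0.1101] rect [489.6 131.5] [12.5 46. ] 25.7
scene cam 241 [0.6007 0.1271 0.0993] z [0.0958 0.0995 0.1023] rect [600.2 120.5] [77.5 37.2] 89.9
scene plate 138 [ 0.7774 -0.2052  0.1112] z [0.1088 0.1111 0.1138] rect [ 764.7 -205. ] [37.7 68.3] 2.3
scene drum 185 [ 0.7433 -0.2085  0.0958] z [0.0866 0.0964 0.1053] rect [ 742.8 -207. ] [37.6 41.7] 4.3
-0.00045770927207507204
top mirrorbar 142 [ 0.574  -0.0946  0.1636] z [0.1575 0.1642 0.166 ] rect [574.8 -95.2] [48.  12.2] 86.4
top knobbar 120 [0.4876 0.1292 0.1089] z [0.106  0.1091 0.1108] rect [488.1 129.4] [12.2 45.5] 24.5
top cam 395 [0.5973 0.1273 0.1009] z [0.0977 0.1011 0.1031] rect [597.9 125.7] [59.1 35.4] 84.5
top plate 166 [ 0.7733 -0.2065  0.1121] z [0.1086 0.1123 0.1142] rect [ 773.8 -205.6] [56.  54.4] 51.0
top drum 244 [ 0.7423 -0.2058  0.0961] z [0.087  0.097  0.1052] rect [ 746.7 -208.4] [50.2 40.9] 5.6
0.0005958406223230048
ledge z 0.030271832809100726 slideway z 0.030555083969219275
```

Run:
```python
from h import *
from scipy.optimize import least_squares
# plate top corners by rays (crop px)
t=lambda x,y:(345+x/5-.4,140+y/5-.4); s=lambda x,y:(240+x/8-.44,310+y/8-.44)
for nm,n,f,pts in(("top","top",t,[(242,75),(386,48),(388,68),(238,98)]),("scene","scene",s,[(368,200),(182,322),(200,352),(382,232)])):
    print(nm,[ray(n,f(*p),.112)[:2].round(4).tolist() for p in pts])
# base corners
print("base top",[ray("top",t(*p),.0)[:2].round(4).tolist() for p in [(192,118),(215,232),(370,202)]])
print("base scene",[ray("scene",s(*p),.0)[:2].round(4).tolist() for p in [(138,400),(240,536),(434,396)]])
for n in CI:
    P=cloud(n,np.load(n+".npz")["d"]); 
    u,v=(275,350) if n=="scene" else (405,160)
    q=P[v-40:v+30,u-28:u+22].reshape(-1,3)
    q=q[(q[:,2]>.05)&(q[:,0]>.69)&(q[:,0]<.80)&(abs(q[:,1]+.205)<.05)]
    for a in np.arange(.7,.8,.006):
        w=q[(q[:,0]>=a)&(q[:,0]<a+.006)]
        if len(w): print(n,round(a,3),len(w),"zmax",w[:,2].max().round(3),"zmin",w[:,2].min().round(3),"y",w[:,1].min().round(3),w[:,1].max().round(3), "ytop",np.median(w[w[:,2]>np.percentile(w[:,2],80),1]).round(4))
```

```text
top [[0.7784, -0.1727], [0.784, -0.2418], [0.774, -0.2411], [0.7674, -0.1692]]
scene [[0.771, -0.17], [0.7746, -0.2392], [0.7861, -0.2396], [0.7826, -0.1721]]
base top [[0.8002, -0.1674], [0.7383, -0.1702], [0.7451, -0.251]]
base scene [[0.7435, -0.2463], [0.8019, -0.2423], [0.7954, -0.1642]]
scene 0.718 1 zmax 0.098 zmin 0.098 y -0.202 -0.202 ytop nan
scene 0.724 26 zmax 0.109 zmin 0.086 y -0.224 -0.193 ytop -0.2078
scene 0.73 32 zmax 0.111 zmin 0.084 y -0.225 -0.191 ytop -0.2087
scene 0.736 27 zmax 0.109 zmin 0.085 y -0.224 -0.19 ytop -0.2066
scene 0.742 34 zmax 0.11 zmin 0.083 y -0.228 -0.187 ytop -0.2061
scene 0.748 88 zmax 0.105 zmin 0.065 y -0.227 -0.186 ytop -0.2072
scene 0.754 14 zmax 0.091 zmin 0.085 y -0.214 -0.198 ytop -0.2067
scene 0.76 5 zmax 0.092 zmin 0.086 y -0.211 -0.202 ytop -0.2104
scene 0.766 12 zmax 0.112 zmin 0.109 y -0.219 -0.172 ytop -0.1864
scene 0.772 68 zmax 0.116 zmin 0.051 y -0.239 -0.17 ytop -0.208
scene 0.778 267 zmax 0.114 zmin 0.051 y -0.239 -0.169 ytop -0.2092
scene 0.784 34 zmax 0.111 zmin 0.051 y -0.238 -0.206 ytop -0.2324
top 0.718 23 zmax 0.097 zmin 0.072 y -0.214 -0.193 ytop -0.2093
top 0.724 68 zmax 0.111 zmin 0.067 y -0.226 -0.193 ytop -0.2083
top 0.73 38 zmax 0.111 zmin 0.083 y -0.226 -0.192 ytop -0.2087
top 0.736 47 zmax 0.112 zmin 0.077 y -0.225 -0.188 ytop -0.2083
top 0.742 48 zmax 0.111 zmin 0.086 y -0.229 -0.188 ytop -0.2092
top 0.748 20 zmax 0.107 zmin 0.077 y -0.229 -0.187 ytop -0.2081
top 0.754 14 zmax 0.092 zmin 0.085 y -0.215 -0.2 ytop -0.2061
top 0.76 17 zmax 0.093 zmin 0.086 y -0.215 -0.2 ytop -0.2082
top 0.766 198 zmax 0.115 zmin 0.05 y -0.231 -0.172 ytop -0.1905
top 0.772 132 zmax 0.115 zmin 0.052 y -0.241 -0.172 ytop -0.2069
top 0.778 46 zmax 0.114 zmin 0.07 y -0.239 -0.172 ytop -0.2268
  return _methods._mean(a, axis=axis, dtype=dtype,
  ret = ret.dtype.type(ret / rcount)
```

Run:
```python
from h import *
m=np.load("top.npz")["im"].mean(2)
print("cols 251..265"); 
for r in range(236,270): print(r,m[r,251:266].round().astype(int))
i=np.load("top.npz")["im"][230:272,248:276]
cv2.imwrite("pics/t_ptr.png",cv2.resize(np.clip(i*1.6,0,255).astype(np.uint8),None,fx=14,fy=14,interpolation=cv2.INTER_CUBIC))
```

```text
cols 251..265
236 [126 132 141 143 114 109 137 139 139 139 140 149 140 143 145]
237 [125 128  88  84  68  64 135 139 139 138 140 151 112 144 150]
238 [124 128 125 125 125 124 137 138 139 140 144 125  72  85  91]
239 [123 127 140 143 143 141 137 137 139 144  71  46  24  22  24]
240 [122 128 112  66  61  79 133 139 142 118  24   1   5   5   5]
241 [122 127 132 122 121 124 139 140 143  82  15   6   8   8   9]
242 [122 108 139 143 143 142 141 140 143  71  13   7  10   9  10]
243 [126  98  84  80  63  79 134 138 141  99  22   7   9   9  10]
244 [128  92 121 123 119 121 134 135 138 106  24   7  10  10  11]
245 [127 118 140 143 142 138 135 134 137 106  24   7  10  10  10]
246 [125 124 142  92  83  79 131 136 139 106  23   8  10  11  11]
247 [125 125 113  89  86 120 136 137 141 107  23   7  11  11  10]
248 [125 129 134 132 132 139 138 137 141 106  23   8  10  11  11]
249 [126  99 141 143 114 109 135 138 142 107  23   8  11  10  11]
250 [124  83 110  86  67  63 133 142 125 120  29   9  11  11  12]
251 [121  80 130 126 125 124 140  90  61  65  14   9  12  11  11]
252 [123 114 140 142 143 143 1
[... 457 characters left out ...]
 86 107 137 138 137 137 137 148 100 102]
260 [123 123 136 101  97  86  92 133 137 136 137 137 147 133 104]
261 [120 122 132 129 129 130 127 136 136 137 137 136 146 142 104]
262 [121 122 132 138 139 140 111 134 136 136 135 134 143 139 134]
263 [121 125 132  86  81  81  67 131 134 134 134 134 141 138 140]
264 [117 122 138 122 121 122 121 134 133 132 132 133 141 106 137]
265 [118 118 140 139 140 140 138 135 132 132 132 132 141  94 136]
266 [122 119 139  71  80  82  77 130 134 132 132 132 143  94 136]
267 [125 121 130 119 123 123 120 134 135 133 133 133 144 103 137]
268 [124 121 126 135 137 136 136 135 134 133 134 133 144 108 137]
269 [121 123 127 134 134 134 134 134 134 134 133 133 137 115 139]
```

View pics/t_ptr.png

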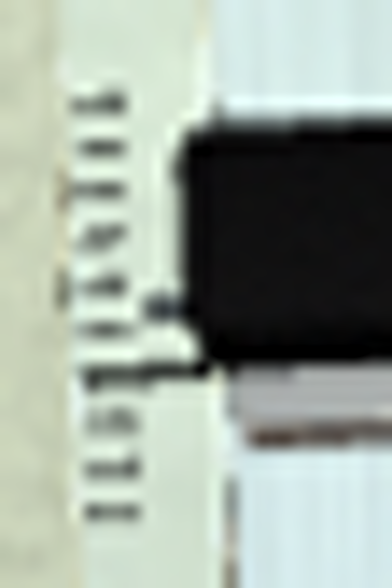

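```bash
cat >> h.py <<'E'
M=np.array([.5750,-.0945]);YAW=np.deg2rad(-3.5);K=np.array([.4888,.1303])
def st(p):
    d=np.array(p[:2])-M;c,s=np.cos(YAW),np.sin(YAW);return np.array([c*d[0]+s*d[1],-s*d[0]+c*d[1]])*1e3
def q(phi): # tool down, tool y at world angle phi (rad)
    a=(phi+np.pi/2)/2;return np.array([0,np.cos(a),np.sin(a),0])
E
python3 - <<'E'
from h import *
from station import ctrl
print("ptr",st(ray("top",(258.6,251.5),.036)),"line",st(ray("top",(258.1,256.0),.030)), st(ray("top",(254,256.5),.030)),"knob",st(K))
r=np.deg2rad
for nm,p,z,angs in(("knob",K,.088,[24.5,10,-5]),("mir",M,.132,[-3.5,10,24.3])):
  for off in(0,180):
    for a in angs:
      for zz in(z,z+.1):
        j=ctrl.ik([*p,zz],q(r(a+off))); print(nm,off,a,zz,None if j is None else np.round(j,2))
E
```

```text
ptr [  9.40734406 262.96727075] line [ -0.3491911  265.12517186] [ -1.02938987 274.9868694 ] knob [-99.76293131 219.11831858]
knob 0 24.5 0.088 [-0.4   0.5   0.13  2.   -0.1   0.65  0.22]
knob 0 24.5 0.188 [-0.45  0.37  0.19  1.88 -0.09  0.9   0.21]
knob 0 10 0.088 [-0.43  0.5   0.18  2.   -0.14  0.65  0.01]
knob 0 10 0.188 [-0.48  0.37  0.24  1.88 -0.11  0.9  -0.01]
knob 0 -5 0.088 [-0.47  0.51  0.23  2.   -0.18  0.65 -0.2 ]
knob 0 -5 0.188 [-0.52  0.38  0.29  1.88 -0.14  0.9  -0.25]
knob 180 24.5 0.088 [ 0.13  0.56 -0.66  1.99  0.5   0.75  2.74]
knob 180 24.5 0.188 [-1.01  0.61  1.15  1.88 -0.63  1.08 -2.32]
knob 180 10 0.088 [ 0.09  0.55 -0.59  1.99  0.45  0.73  2.54]
knob 180 10 0.188 [ 0.07  0.4  -0.54  1.87  0.25  0.94  2.74]
knob 180 -5 0.088 [ 0.04  0.53 -0.52  1.99  0.4   0.71  2.33]
knob 180 -5 0.188 [ 0.03  0.39 -0.47  1.87  0.22  0.93  2.51]
mir 0 -3.5 0.132 [-0.13  0.56  0.4   1.76 -0.27  0.88  0.33]
mir 0 -3.5 0.232 [-0.19  0.47  0.48  1.62 -0.24  1.11  0.3 ]
mir 0 10 0.132 [-0.11  0.56  0.37  1.76 -0.25  0.87  0.54]
mir 0 10 0.232 [-0.18  0.47  0.47  1.62 -0.23  1.11  0.53]
mir 0 24.3 0.132 [-0.09  0.56  0.34  1.76 -0.23  0.87  0.77]
mir 0 24.3 0.232 [-0.16  0.47  0.44  1.62 -0.22  1.1   0.76]
mir 180 -3.5 0.132 [-0.49  0.82  1.15  1.76 -0.82  1.14 -2.28]
mir 180 -3.5 0.232 [-0.51  0.68  1.15  1.62 -0.64  1.27 -2.44]
mir 180 10 0.132 [-0.49  0.82  1.15  1.76 -0.82  1.14 -2.04]
mir 180 10 0.232 [-0.51  0.68  1.15  1.62 -0.64  1.27 -2.2 ]
mir 180 24.3 0.132 [-0.49  0.82  1.15  1.76 -0.82  1.14 -1.79]
mir 180 24.3 0.232 [-0.51  0.68  1.15  1.62 -0.64  1.27 -1.95]
```

Run:
```python
from h import *
from station import ctrl,get_state
a=np.deg2rad(24.5)
ctrl.movep([*K,.19],q(a)); ctrl.movel([*K,.088])
s=get_state();print(s["time"],s["tcp_pos"],s["contact_force"].round(1))
ctrl.close_gripper(40)
s=get_state();print(s["time"],s["width"],s["contact_force"].round(1),s["wrist_torque"].round(2))
im,d=vision.grab_frame("top");cv2.imwrite("pics/t2.png",cv2.resize(im[190:330,220:420],None,fx=4,fy=4))
```

```text
4.4583 [0.48923654 0.13052626 0.08853313] [-0.1 -0.6  0.1]
5.125 0.011140932857823346 [-3.7 -1.6  7. ] [-0.24  0.71  0.  ]
```

View pics/t2.png

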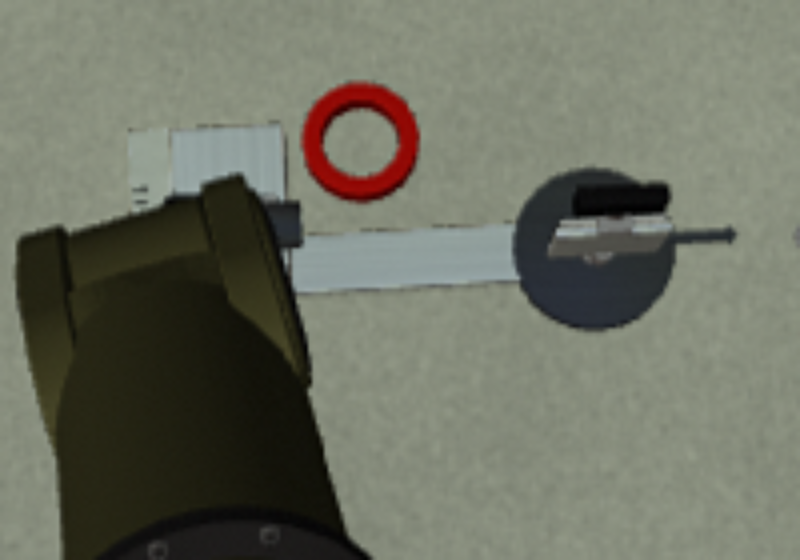

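The top view shows the gripper on the knob. The arm hides the scale, and the mirror and tape at (360,140) in the crop are undisturbed. Next I turn the knob clockwise by 0.49 rad.

Run:
```python
from h import *
from station import ctrl,get_state
a=np.deg2rad(24.5)
for k in np.linspace(0,.49,4)[1:]:
    ctrl.movel([*K,.088],q(a-k))
s=get_state();print(s["time"],s["eef_rot"],q(a-.49),s["wrist_torque"].round(2),s["contact_force"].round(1))
for n in CI:
    im,d=vision.grab_frame(n);cv2.imwrite(f"pics/{n}3.png",im)
im=cv2.imread("pics/scene3.png");cv2.imwrite("pics/s3c.png",cv2.resize(im[180:290,280:400],None,fx=5,fy=5,interpolation=cv2.INTER_CUBIC))
```

```text
6.125 [-4.08849381e-04  7.29133387e-01  6.84371119e-01 -7.13769202e-04] [0.         0.72881886 0.68470656 0.        ] [-0.34  0.72 -0.06] [-4.1 -2.   6.8]
```

View pics/s3c.png

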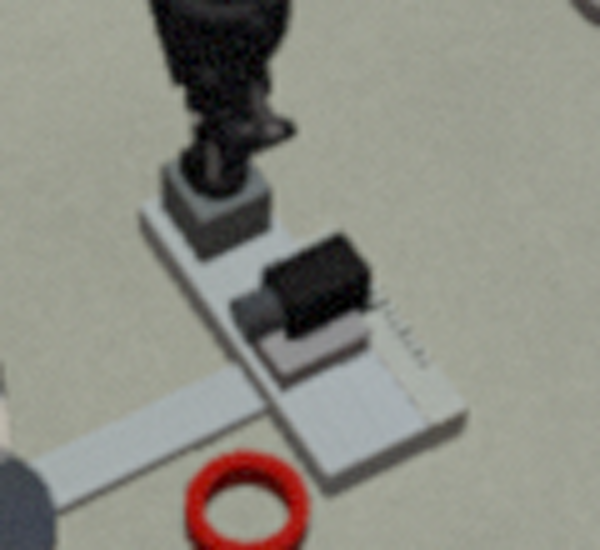

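Run:
```python
from h import *
from station import ctrl,get_state
ctrl.ungrasp(); ctrl.movel([*K,.2]); ctrl.movep([*M,.25],q(np.deg2rad(-3.5)))
print(get_state()["time"])
I=[];D=[]
for _ in range(5):
    im,d=vision.grab_frame("top");I.append(im.astype(float));D.append(np.where(d>0,d,np.nan))
m=np.mean(I,0);np.savez("top4.npz",im=m,d=np.nanmedian(D,0));cv2.imwrite("pics/t4.png",m)
cv2.imwrite("pics/t4c.png",cv2.resize(np.clip(m[230:300,248:298]*1.6,0,255).astype(np.uint8),None,fx=8,fy=8,interpolation=cv2.INTER_CUBIC))
g=m.mean(2)
for r in range(246,266): print(r,g[r,251:266].round().astype(int))
```

```text
8.8
246 [149 147 169 111 100  96 156 161 165 128  29   9  12  12  12]
247 [148 149 135 108 104 143 161 162 167 128  29  10  13  13  13]
248 [148 154 159 157 157 164 163 162 166 128  29  10  13  13  13]
249 [150 119 167 169 136 130 160 162 166 127  28   8  13  14  13]
250 [147 101 132 105  81  76 156 163 165 165  41   9  14  14  13]
251 [145  98 154 150 149 148 163 163 165 175  43   9  13  13  13]
252 [148 137 166 168 169 168 166 164 165 173  43   9  14  14  14]
253 [142 143 132 102  77  97 127 162 166 173  43  10  14  15  15]
254 [143 143 154 149 144 150 157 168 171 155  37  11  14  14  16]
255 [146 151 166 169 171 172 173 107  89  80  19  12  15  15  15]
256 [145 149 135  74  67  67  69  29  24  29   5  10  14  15  16]
257 [145 145 164  69  96 101 102  99 144 150  78  18  10  12  13]
258 [147 144 173 151 158 160 160 157 166 168 158  35   0   5   5]
259 [148 146 172 135 131 104 128 162 164 164 170  77   6   0   0]
260 [146 146 161 121 116 104 110 158 162 163 166 154 116  68  45]
261 [143 146 157 153 154 154 152 160 161 162 163 164 168 156 132]
262 [144 146 156 163 164 165 133 159 161 160 161 160 171 168 148]
263 [144 149 156 104  97  98  81 155 160 159 158 159 167 165 145]
264 [140 145 164 145 145 145 143 158 157 157 156 158 167 130 141]
265 [140 141 166 165 166 166 164 160 157 156 156 157 167 115 142][ WARN:0@3.286] global loadsave.cpp:1063 imwrite_ Unsupported depth image for selected encoder is fallbacked to CV_8U.
```

View pics/t4.png

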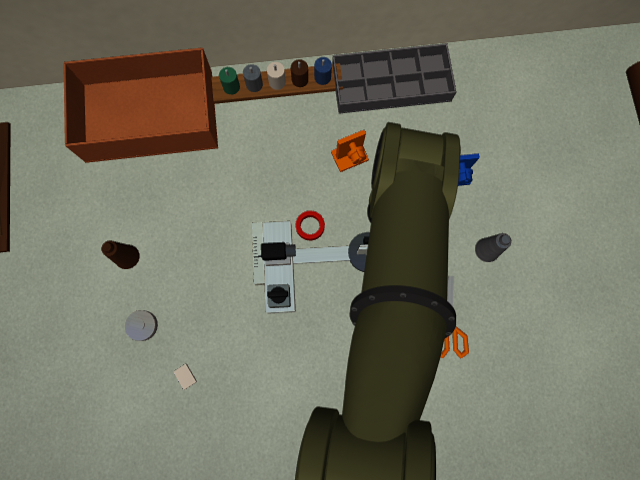

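View pics/t4c.png

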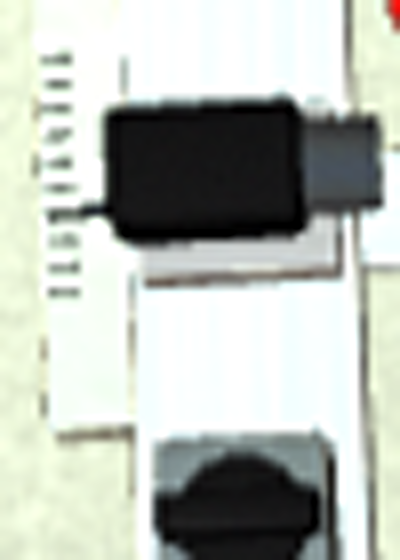

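Run:
```python
from h import *
print("ptr",st(ray("top",(258.9,255.7),.036)),"line",st(ray("top",(258.9,255.98),.030)))
for f in("top","top4"):
    P=cloud("top",np.load(f+".npz")["d"])
    s=P[225:275,255:300].reshape(-1,3);s=s[(s[:,2]>.096)&(s[:,2]<.106)]
    S=np.array([st(p) for p in s]);b=S[(S[:,1]>200)&(S[:,1]<240)]
    print(f,len(s),np.median(S[:,0]),np.percentile(b[:,0],[2,98]),np.percentile(b[:,0],[2,98]).mean(),b[:,0].mean())
    m=np.load(f+".npz")["im"].mean(2);m=m/np.median(m[269:281,256:262])
    # edges of body: darkness column span per column -> top/bottom edges at half
    e=[]
    for c in range(266,282):
        col=m[232:266,c]; e.append(col)
    e=np.mean(e,0); th=.35
    i=np.where(e<th)[0]; print("dark rows",232+i[0]-(th-e[i[0]])/(e[i[0]-1]-e[i[0]]), 232+i[-1]+(th-e[i[-1]])/(e[i[-1]+1]-e[i[-1]]))
    s=P[280:310,262:295].reshape(-1,3);s=s[s[:,2]>.102]
    print("knob",cv2.minAreaRect((s[:,:2]*1000).astype(np.float32)))
```

```text
ptr [ -0.84218648 262.58065756] line [ -0.4055678  263.20648086]
top 422 9.004988353342902 [-7.82807928 26.17544444] 9.17368257821354 8.824525371986624
dark rows 238.3411057987005 255.44947581386793
knob ((488.0938415527344, 129.35772705078125), (12.175026893615723, 45.54325485229492), 24.476823806762695)
top4 421 -0.6368130993054129 [-17.44324988  16.64015664] -0.40154662036126787 -0.6402494346713556
dark rows 242.55760289120232 259.56045269088787
knob ((487.760498046875, 129.3275146484375), (44.46954345703125, 11.857986450195312), 86.29974365234375)
```

The pointer now lies on the long line, at crop (85,210) or pixel (258.9,255.8). It agrees within about 0.5 mm, and the camera body's own shift agrees too. Next is the mirror.

Run:
```python
from h import *
from station import ctrl,get_state
a=YAW
ctrl.movel([*M,.133])
s=get_state();print(s["time"],s["tcp_pos"],s["contact_force"].round(1))
ctrl.close_gripper(60)
s=get_state();print(s["time"],s["width"],s["contact_force"].round(1),s["wrist_torque"].round(2))
t=np.deg2rad(27.75)
for k in np.linspace(0,t,5)[1:]: ctrl.movel([*M,.133],q(a+k))
s=get_state();x,y=s["eef_rot"][1:3];print(s["time"],np.rad2deg(2*np.arctan2(y,x))-90,s["contact_force"].round(1),s["wrist_torque"].round(2),s["width"])
for n in CI:
    m=np.mean([vision.grab_frame(n)[0].astype(float) for _ in range(4)],0);cv2.imwrite(f"pics/{n}5.png",m.astype(np.uint8))
m=cv2.imread("pics/scene5.png");cv2.imwrite("pics/s5c.png",cv2.resize(m[230:370,220:340],None,fx=5,fy=4.2857*1.1667*1,interpolation=cv2.INTER_CUBIC)[:600])
```

```text
9.9833 [ 0.57552627 -0.09471946  0.13378677] [ 1.1 -0.7  0.4]
10.65 0.011107396608874526 [-1.8 -0.3  4.7] [0.12 0.45 0.05]
11.75 24.084393906848135 [-5.   0.1  5.8] [ 0.11  0.87 -0.13] 0.010970407835310864
```

View pics/scene5.png

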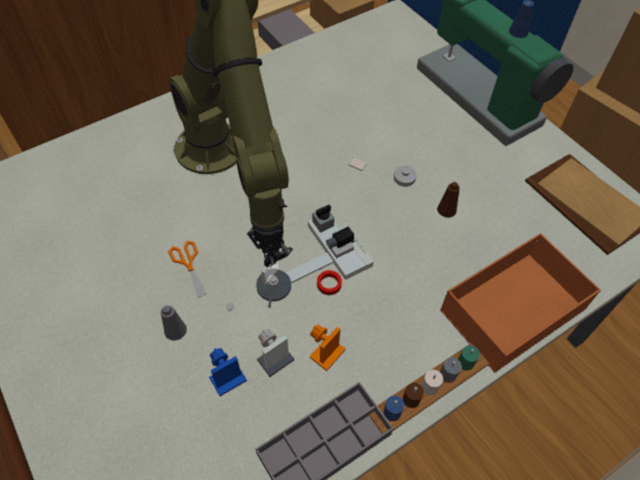

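View pics/s5c.png

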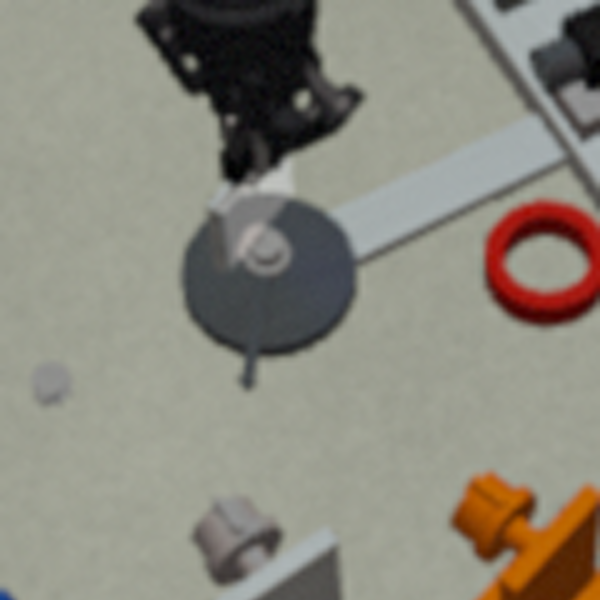

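View pics/top5.png

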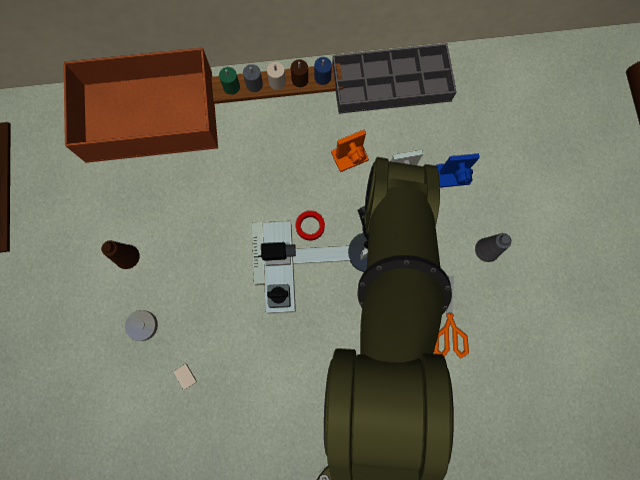

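Run:
```python
from h import *
m=cv2.imread("pics/scene5.png").astype(float)
cv2.imwrite("pics/s5n.png",cv2.resize(np.clip(m[270:316,250:300]*1.6,0,255).astype(np.uint8),None,fx=12,fy=12,interpolation=cv2.INTER_CUBIC))
print(m[296:311,262:278].mean(2).round().astype(int))
mk=np.array([.721,-.2085])
print("mark dir",np.rad2deg(np.arctan2(*(mk-M)[::-1])))
print("expected axis px at .03",proj("scene",[*M,.03]),"exp tip", proj("scene",[*(M+.086*(mk-M)/np.linalg.norm(mk-M)),.03]))
for uv in[(269,306.4),(270.3,299.5)]:
    p=ray("scene",uv,.03)[:2];print(p,np.linalg.norm(p-M),np.rad2deg(np.arctan2(*(p-M)[::-1])))
# parked needle tip, top view calibration of offset
for n,uv in(("top",(345+293/5-.4,140+543/5-.4)),("scene",(190+155/2.7-.3,180+306/2.7-.3))):
    p=ray(n,uv,.03)[:2];print("parked",n,p,np.linalg.norm(p-M),np.rad2deg(np.arctan2(*(p-M)[::-1])))
```

```text
[[ 53  61  66  71  67  68  70  71  70  72  70  68  69  68  67  70]
 [ 74  46  51  60  67  68  71  70  73  70  67  69  68  70  70  69]
 [123  78  52  47  51  57  63  67  71  69  67  66  66  70  65  61]
 [150 136 122  93  61  46  49  62  73  66  54  54  54  50  46  43]
 [155 155 153 141 121  93  64  66  70  62  47  42  41  44  48  57]
 [157 158 157 156 153 139 116  80  72  88 106 105 105 115 125 128]
 [156 158 158 156 156 158 137  85  80 119 146 145 145 149 155 154]
 [156 156 157 158 158 155 132  77  84 128 157 157 156 157 156 156]
 [157 157 158 159 157 150 122  77  90 131 159 159 157 157 157 157]
 [157 157 157 158 154 134  99  74  94 136 158 158 159 156 156 157]
 [158 158 157 158 154 134  97  68  92 133 155 157 158 156 155 155]
 [158 157 156 158 158 151 124  90 114 143 154 155 155 155 155 156]
 [158 157 157 158 156 156 148 136 145 154 153 155 155 154 154 155]
 [159 158 158 158 158 158 157 157 156 155 154 154 155 156 155 155]
 [159 160 157 158 157 156 156 157 158 156 155 155 154 156 156 156]]
mark dir -37.98349825527709
expected axis px at .03 [[272.68177556 280.07945548]] exp tip [[268.84663571 307.31178983]]
[ 0.64061582 -0.14564852] 0.08319620053039346 -37.9369520522583
[ 0.62427655 -0.13175347] 0.061773773232961515 -37.089574829789335
parked top [ 0.56942102 -0.17916245] 0.08484607394581037 -93.77015311944179
parked scene [ 0.57198401 -0.17493402] 0.08049054721589273 -92.1473852377497
```

View pics/s5n.png

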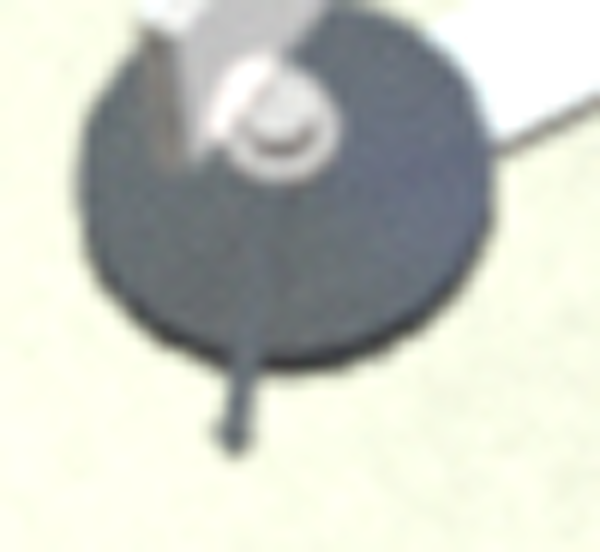

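The needle's tip is at scene pixel (269,306.5), and I predicted (268.8,307.3) for it pointing at the mark. I'll do a quick steadiness check and then hand in.

Run:
```python
from h import *
from station import ctrl,get_state,ticket
ctrl.pause(1.0)
m,_=vision.grab_frame("scene");print(m[300:309,266:274].mean(2).round().astype(int))
s=get_state();x,y=s["eef_rot"][1:3];print(s["time"],np.rad2deg(2*np.arctan2(y,x))-90,s["contact_force"].round(1),s["width"],np.abs(s["qd"]).max())
ticket.close_job()
```

```text
[[122  96  63  66  72  60  46  41]
 [152 141 118  78  79  90 104 105]
 [158 159 135  88  80 118 145 146]
 [160 154 130  76  82 129 158 159]
 [156 149 119  78  88 130 161 160]
 [152 135 100  72  93 137 161 158]
 [155 136  95  71  91 134 155 159]
 [159 152 125  87 112 143 154 155]
 [157 158 150 136 147 154 155 154]]
13.2 24.049698943250448 [-5.1  0.9  7.2] 0.011155626532171243 0.002023002042157123
the job is handed in; nothing more can be done
```

The slide is set and the mirror is turned to the timing mark. I handed the job in at 13.2 s with the gripper still holding the handle.

- **Slide:** I turned the knob 0.49 rad clockwise. In the top view the pointer then lay on the long line within about 0.5 mm, and the camera body's shift of about 9.6 mm agreed.
- **Mirror:** I turned it about 27.6° (0.48 rad) by its handle, gripping at 60 N. The gripper stayed above the glass.
- **Aim at the mark:** The mark lies at −38.0° from the mirror's axis. From the gripper angle the needle points at about −38.3°. The scene picture gives −37.1° to −37.9° and is the less certain of the two, since the needle when parked read about 1.4° off in that view. The remaining uncertainty is about 0.5–1° of needle angle. The mark itself faces away from the cameras, so I took its place from the plate and drum.
- **Holding and bystanders:** After a 1 s hold the needle had not moved and contact forces were under 10 N. The bystanders that the arm did not hide looked undisturbed in the last pictures.

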